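Set the buffing spindle's speed and start it

ROBOT

A 6-joint arm with a two-finger parallel gripper is mounted at the origin on the work surface. World frame = base frame: x ahead of the robot, y to its left, z up, the work surface at z = 0. Lengths are in m, angles in rad, forces in N, time in s.
With the tool pointing down it reaches from about 0.35 to 0.975 m from the base axis. Payload 4.9 kg.
Tool frame: the origin (TCP) lies midway between the tips of the shut fingers; the grasp point (between the pads) lies 19 mm behind it (ctrl.tcp_to_grasp is the distance from the TCP to the grasp point, in m); z points along the fingers, y is the line along which they close (so a half turn about z gives the same grasp; the last joint's range is limited). The gripper opens to 85 mm and grips with 20 to 120 N. Pads are 22 mm wide; open, the fingers measure 114 mm over their backs; the gripper's body (76 mm by 85 mm) begins 54 mm behind the grasp point. The pads swing forward as they close: fully open they stand 13 mm farther back than shut.
Start: joints at [-1.321, 0.053, 1.613, -0, 1.476, -0.119], TCP at [0.225, -0.583, 0.231] pointing down, gripper open.
Joint ranges: [-3.01, 3.01], [-1.01, 2.22], [0.06, 2.58], [-1.02, 4.17], [0.09, 2.62], [-3.14, 3.14]. Speed limits (rad/s): [2.57, 2.57, 3.14, 3.14, 3.14, 3.14].

INTERFACE

Orientations are given as a rotation vector (axis times angle).
In Python, from station import ctrl gives the robot as it stands.
- The arm moves only by the shell command python3 jog.py 'ROWS' [FORCE]. ROWS is a JSON list of rows, 1 to 20 of them, each an object with the fields aperture (the finger opening in m), xyz (a list: dx, dy, dz in units of 25 mm), r (a list: a rotation vector rx, ry, rz in units of 0.2 rad); a field left out counts as zero (the opening has to be given); each row is the pose to reach, as a shift and turn from the pose commanded when the command began, along the tool's axes at that moment; what a row does not reach only later rows make up. A row lasts 1/12 s, in which the tool goes at most 0.0417 m and 0.125 rad, less where a joint would pass 70% of its speed; a pose out of reach is approached as far as the arm can. The fingers move at their own pace and stop on an object; FORCE is the grip in N (left out, the last holds). Time passes only in rows, so rows that do not move let the fingers close. It prints the time, the measured TCP pose, the force, the opening and the grip force at its end. Input that does not fit is refused with a message, and nothing moves.
- ctrl.get_obs(): the state, without advancing time (a new reading comes with each control period).
- ctrl.get_image(name): name is "side" or "top"; returns the picture (384x512x3 uint8, red, green, blue); there is no depth.
- ctrl.camera_params(name): a dict with "fx", "fy", "cx", "cy" (pixels), "k1" (the pictures are not rectified: a ray, as slopes to the right and down, at radius r is drawn at 1 + k1 r^2 times it, then the intrinsics apply), "T" (4x4, takes a point from camera to world coordinates). Camera axes: x right, y down, z forward; pixel columns grow to the right and rows downward; lengths in m; the calibration is good to about 2 mm. A picture is of the moment at which its call begins. camera_params takes no time and is no camera call.
- ctrl.finish_job(): hands the job in; it is judged then, once.
The state is a dict: "t": time; "q": joint angles; "dq": joint speeds; "effort": joint torques, N m; "tool_pos": TCP position; "tool_rot": TCP orientation; "contact_force": force on the tool from outside, world axes, zero at the start; "wrist_torque": the same for the moment, N m; "opening": finger opening in m; "grip_force": force on a finger pad.
Only numpy, scipy, OpenCV 4.12 (cv2) and the standard library are available. Lean on these libraries where they do the work, as an engineer would, in place of code of your own. Each camera call takes 0.05 s, during which the arm holds its last target. There are 200 camera calls.

TASK

The buffing spindle is wanted at speed step 5. With a fingertip, lightly and without gripping it, push the black lever of the speed selector on the console round clockwise, counting its clicks, until it rests on step 5 (its anticlockwise end, at the red dot, is step 0; every click clockwise is one step), and only then press the green start button right down and let it come back up. Do not press the red stop button, do not pick up, slide or tip the console, and leave the things around it where they are.

Things in the scene. Friction and masses are not known exactly. Their poses are not given: they have to be found in the camera images.
- console: Grey loose desk console on four rubber feet, about 4 kg, 220 mm deep (x) by 360 mm wide (y), 76 mm high at its front edge (-x, robot side) and 121 mm at its back. Origin: centre of its underside, on the bench; x points to its back, y to its left, z up. It stands level, turned about z by up to 0.3 rad. Its flat top panel rises to the back at 0.2 rad (11.5 deg).
- panel_mid (a point): Centre of the console's sloping panel, 98 mm above the console's origin; axes of the panel: x up the slope to the back, y to the left, z the panel normal, which is (-0.199, 0, 0.980) in the console's axes. Panel heights below are along this normal. On the panel's back right are a round meter and an amber lamp, up to 17 mm high, more than 90 mm from the selector's axis.
- selector_axis (a point): Point in the panel's plane where the selector's axis (the panel normal) comes out: panel x -4 mm, y +85 mm from panel_mid. A white disc, 148 mm across and up to 5 mm thick, has marks 64 mm from the axis, 30 deg apart: red dot = step 0, then seven black bars, each thicker, = steps 1 to 7. From above, step 0 is 105 deg anticlockwise and step 5 is 45 deg clockwise of panel x.
- selector (a joint): Selector angle, rad: 0 at step 0 (anticlockwise end stop), growing clockwise seen from above; step n at n x 0.5236, step 5 at 2.618, step 7 (3.665) is the other stop. Sprung detents: about 5 to 7 N at 42 mm from the axis, most of it as it leaves a step, takes it to the hump half way between steps; past the hump it runs on by itself to the next step and stays. It starts on one of steps 0 to 3.
- lever_end (a point): Middle of the pointer end of the selector's lever, 53 mm from the axis, 23 mm above the panel. The lever is a black bar with a white line, 14 mm wide, reaching 53 mm from the axis on the pointer side and 25 mm on the other, 10 to 36 mm above the panel (free below), on a round hub of 15 mm radius (19 mm below 13 mm height).
- start (a joint): Travel of the green start button along the panel normal, m: 0 up, 0.006 right down (5 N); springs back.
- start_top (a point): Centre of the top of the green start button, 36 mm across, in a steel collar 52 mm across and 12 mm high; its top is 22 mm above the panel when up. It goes in along the panel normal. Panel x -55 mm, y -50 mm from panel_mid.
- stop (a joint): Travel of the red stop button, m: 0 up, 0.006 down; springs back.
- stop_top (a point): Top of the red mushroom-headed stop button, 40 mm across, 40 mm above the panel, 85 mm to the right of the start button.
- wax_tin: Red round tin, 90 mm across, 31 mm high, beside the console on the right. Origin: centre of its underside.
- glue_jar: Amber glass jar with a black cap, 68 mm across, 95 mm high, beside the console on the left. Origin: centre of its underside.
- hammer: Cobbler's hammer, 280 mm long, lying across behind the console. Origin: under its middle; x runs from handle to head.
- last: Wooden shoe last, 250 mm long, 72 mm wide, 100 mm high, standing on its sole on the right. Origin: under its middle.
- sole: Black shoe sole with heel, 270 mm long, 90 mm wide, 8 mm thick (20 mm at the heel), on the left. Origin: under its middle.
- pincers: Lasting pincers, 185 mm long, lying flat behind the console on the right. Origin: under the pivot's side.
- thread_spool: Orange thread spool, 52 mm across, 66 mm high, near the robot on the right. Origin: centre of its underside.

How it is judged:
On the way, in this order (a step that is already met when the one before it is completed fails the run):
1. the selector rests on step 5 (value of joint selector between 2.49 and 2.75 rad and value of joint start below 0.001 m), for 0.3 s.
2. the start button is pressed right down with the selector on step 5 (value of joint start above 0.0045 m and value of joint selector between 2.49 and 2.75 rad), for 0.05 s.
At the end, for the whole second after the job is handed in: The selector rests on step 5 (2.618 rad, within 0.13), the start button is back up (within 1.2 mm) after having been pressed, the stop button is up, and the console stands level within 20 mm of where it stood (value of joint selector between 2.49 and 2.75 rad and value of joint each of start, stop below 0.0012 m and distance of console from where it was at the start of the episode below 0.02 m and angle between console's own z axis and vertical below 0.05 rad and linear speed of console below 0.01 m/s); the robot touches nothing.
It fails at once if the selector is gripped or forced: the fingers bear on it with over 25 N in all (contact force between the fingers and selector above 25 N).
It fails at once if the start button is pressed while the selector is not on step 5 (value of joint start above 0.003 m and (value of joint selector below 2.4 rad or value of joint selector above 2.84 rad)).
It fails at once if the red stop button is pressed (value of joint stop above 0.003 m).
It fails at once if the console is lifted, tipped or slid by more than 20 mm (distance of console from where it was at the start of the episode above 0.02 m or angle between console's own z axis and vertical above 0.08 rad).
It fails at once if a thing around the console is moved by more than 20 mm (distance of any of wax_tin, glue_jar, hammer, last, sole, pincers, thread_spool from where it was at the start of the episode above 0.02 m).
It also fails if it takes over 48 s, if anything falls off the work surface, if the arm or the gripper's body presses on something with over 40 N, if the wrist force passes 120 N, or if a joint passes its speed limit or range.

## Working session

There is one attempt and no reset: what is moved stays moved. The work goes in short steps, Python scripts to look and compute and a shell command to move; the robot and the scene stay as the last step left them, time stands still between calls to the robot, and variables do not carry over. Pictures are saved under pics/ and viewed, at most 10 in all, crops included, and the job is handed in when it is done.

```bash
ls; mkdir -p pics; cat > h.py <<'E'
import numpy as np, cv2
from station import ctrl
from scipy.spatial.transform import Rotation as R
E
python3 - <<'E'
from h import *
for n in("top","side"):
    im=ctrl.get_image(n); cv2.imwrite(f"pics/{n}0.png",im[:,:,::-1]); p=ctrl.camera_params(n); print(n,{k:(np.round(v,4).tolist()) for k,v in p.items()})
o=ctrl.get_obs();print(o['t'],o['tool_pos'],o['tool_rot'])
E
```

```text
jog.py
pics
station.py
top {'fx': 403.3164, 'fy': 403.3164, 'cx': 256.4135, 'cy': 192.0142, 'k1': -0.0551, 'T': [[0.0029, -0.9897, 0.1429, 0.3671], [-0.9999, -0.0053, -0.0158, -0.0017], [0.0164, -0.1428, -0.9896, 1.5889], [0.0, 0.0, 0.0, 1.0]]}
side {'fx': 386.5379, 'fy': 386.5379, 'cx': 261.2269, 'cy': 185.3839, 'k1': -0.0308, 'T': [[-0.9987, -0.0357, 0.0359, 0.5223], [-0.0505, 0.7534, -0.6557, 0.9152], [-0.0036, -0.6566, -0.7542, 1.1672], [0.0, 0.0, 0.0, 1.0]]}
0.1 [ 0.22515667 -0.58243103  0.230184  ] [-3.08648545e+00 -5.75683825e-01  2.23443248e-04]
```

View pics/top0.png

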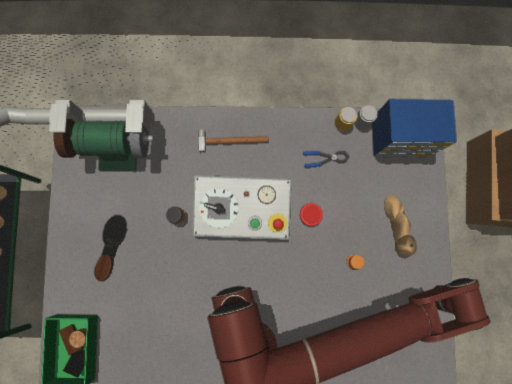

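View pics/side0.png

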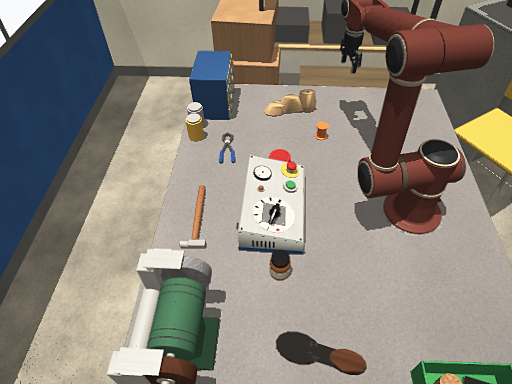

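The top view shows the console at about (242,208), with the selector at (219,208), the green button at (255,223) and the red button at (278,224). The side view has the selector at (272,213) and the green button at (290,185). Next I measure them from both views.

```bash
cat >> h.py <<'E'
def ray(n,uv):
    p=ctrl.camera_params(n); x=np.array([(uv[0]-p['cx'])/p['fx'],(uv[1]-p['cy'])/p['fy']]); y=x.copy()
    for _ in range(10): y=x/(1+p['k1']*(y@y))
    T=np.array(p['T']); d=T[:3,:3]@np.r_[y,1]; return T[:3,3],d/np.linalg.norm(d)
def tri(a,b):
    o1,d1=ray("top",a);o2,d2=ray("side",b)
    s=np.linalg.lstsq(np.c_[d1,-d2],o2-o1,rcond=None)[0]; P,Q=o1+s[0]*d1,o2+s[1]*d2
    return (P+Q)/2,np.linalg.norm(P-Q)
def plane(n,uv,p0,nn):
    o,d=ray(n,uv); return o+d*((p0-o)@nn)/(d@nn)
def proj(n,P):
    p=ctrl.camera_params(n);T=np.array(p['T']);c=T[:3,:3].T@(np.asarray(P)-T[:3,3]);x=c[:2]/c[2];x=x*(1+p['k1']*(x@x));return np.array([p['fx']*x[0]+p['cx'],p['fy']*x[1]+p['cy']])
def blob(im,box,lo,hi):
    x0,y0,x1,y1=box;m=cv2.inRange(cv2.cvtColor(im[y0:y1,x0:x1],cv2.COLOR_RGB2HSV),lo,hi)
    n,l,s,c=cv2.connectedComponentsWithStats(m);i=1+np.argmax(s[1:,4]);return c[i]+[x0,y0],s[i]
E
python3 - <<'E'
from h import *
t=cv2.imread("pics/top0.png")[:,:,::-1].copy();s=cv2.imread("pics/side0.png")[:,:,::-1].copy()
g=[blob(t,(235,205,300,240),(50,120,40),(85,255,255)),blob(s,(270,150,320,215),(50,120,40),(85,255,255))]
r=[blob(t,(265,205,296,240),(0,170,80),(8,255,255)),blob(s,(282,155,302,176),(0,150,60),(8,255,255))]
print(g,r)
print(tri(g[0][0],g[1][0]),tri(r[0][0],r[1][0]))
a=cv2.resize(t[170:246,185:300],None,fx=5,fy=5,interpolation=2);b=cv2.resize(s[150:255,230:315],None,fx=5,fy=5,interpolation=2)
c=np.zeros((525,800,3),np.uint8);a=cv2.resize(t[165:250,188:262],None,fx=5,fy=5,interpolation=2);c[:425,:370]=a;c[:525,372:797]=b
cv2.imwrite("pics/z.png",c[:,:,::-1])
E
```

```text
[(array([254.33333333, 223.27777778]), array([16, 15,  7,  7, 36], dtype=int32)), (array([290.14814815, 184.16666667]), array([16, 31,  9,  8, 54], dtype=int32))] [(array([277.58571429, 223.71428571]), array([ 8, 15, 10,  9, 70], dtype=int32)), (array([288.55045872, 161.65137615]), array([  0,   0,  14,  15, 109], dtype=int32))]
(array([ 0.46636675, -0.01827443,  0.10564301]), np.float64(0.002537825630839887)) (array([ 0.46859715, -0.10244237,  0.1357726 ]), np.float64(0.013536408561193475))
```

View pics/z.png

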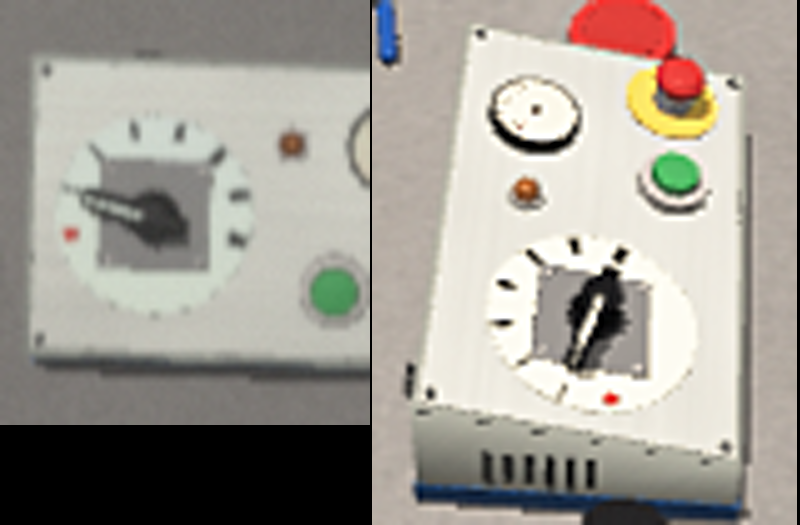

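The selector lever sits on step 1, the thin bar next to the red dot, so it needs 4 clicks. I triangulate the marks and the button and fit the console pose.

```bash
python3 - <<'E'
from h import *
T=np.array([(70,235),(72,190),(97,155),(135,131),(180,132),(217,157),(240,195),(237,239)])/5+[188,165]-.4
S=(np.array([(611,399),(562,393),(525,362),(504,322),(507,284),(534,257),(575,246),(620,254)])-[372,0])/5+[230,150]-.4
P=[];gap=[]
for a,b in zip(T,S):
    p,g=tri(a,b);P.append(p);gap.append(g)
p,g=tri((254.3,223.3),(290.1,184.2));P.append(p);gap.append(g);P=np.array(P)
th=np.radians(105-30*np.arange(8))
L=np.c_[-.004+.064*np.cos(th),.085+.064*np.sin(th),np.full(8,.005)];L=np.r_[L,[[-.055,-.05,.022]]]
Ry=R.from_euler('y',-.2).as_matrix(); C=L@Ry.T+[0,0,.098]
print(np.c_[P,gap,C[:,2]].round(4))
cm,pm=C.mean(0),P.mean(0)
H=(C-cm)[:,:2].T@(P-pm)[:,:2];yaw=np.arctan2(H[0,1]-H[1,0],H[0,0]+H[1,1])
Rz=R.from_euler('z',yaw).as_matrix();o=pm-Rz@cm
print('yaw',yaw,'o',o); print(((P-o)@Rz-C).round(4))
Rp=Rz@Ry;mid=o*[1,1,0]+[0,0,.098]
np.savez('pose.npz',Rp=Rp,mid=mid)
for n,l in(('axis',(-.004,.085,0)),('start',(-.055,-.05,.022)),('stop',(-.055,-.135,.04))):
    w=mid+Rp@l;print(n,w,proj('top',w),proj('side',w))
print(Rp)
E
```

```text
[[ 5.087e-01  1.774e-01  9.740e-02  1.400e-03  9.880e-02]
 [ 5.417e-01  1.763e-01  1.005e-01  1.000e-03  1.054e-01]
 [ 5.672e-01  1.574e-01  1.079e-01  1.300e-03  1.111e-01]
 [ 5.837e-01  1.292e-01  1.141e-01  1.000e-04  1.144e-01]
 [ 5.834e-01  9.600e-02  1.134e-01  2.000e-04  1.144e-01]
 [ 5.657e-01  6.850e-02  1.100e-01  1.000e-03  1.111e-01]
 [ 5.379e-01  5.150e-02  1.030e-01  1.000e-04  1.054e-01]
 [ 5.057e-01  5.360e-02  9.840e-02  3.000e-04  9.880e-02]
 [ 4.664e-01 -1.820e-02  1.055e-01  2.800e-03  1.086e-01]]
yaw -0.02812507280062715 o [ 0.52562178  0.02945813 -0.00197027]
[[ 0.0001  0.0006  0.0005]
 [ 0.0007  0.0004 -0.0029]
 [-0.0014 -0.0011 -0.0012]
 [-0.0004 -0.0003  0.0017]
 [ 0.0002 -0.0003  0.001 ]
 [-0.0004  0.0004  0.0008]
 [ 0.0003 -0.0008 -0.0004]
 [ 0.0006  0.0004  0.0015]
 [ 0.0004  0.0007 -0.0011]]
axis [0.52409338 0.11453476 0.09720532] [218.64984398 207.37878457] [273.55610142 214.19926642]
start [ 0.46596438 -0.01888334  0.10863465] [254.5558969 222.9909516] [290.64543396 183.56684071]
stop [ 0.45999943 -0.10374916  0.12627585] [278.00027697 224.40046167] [292.49775401 163.56388299]
[[ 0.97967898  0.02812137 -0.19859076]
 [-0.02756081  0.99960452  0.00558685]
 [ 0.19866933  0.          0.98006658]]
```
Excellent fit (~1mm), z -2mm bias.

Fit residuals are about 1 mm, and the heights agree to 2 mm. Plan: close the fingers and set tool z along the panel's inward normal, with tool y radially outward along the lever. Then push along tool -x by turning about the selector axis.

```bash
cat >> h.py <<'E'
def goto(theta,r,t,h):
    d=np.load('pose.npz');Rp,mid=d['Rp'],d['mid'];th=np.radians(theta)
    u=np.array([np.cos(th),np.sin(th),0]);v=np.array([-np.sin(th),np.cos(th),0])
    return mid+Rp@(np.array([-.004,.085,h])+r*u+t*v), Rp@np.c_[v,u,[0,0,-1]]
def rel(p,Rt):
    o=ctrl.get_obs();Rc=R.from_rotvec(o['tool_rot']).as_matrix()
    print('rel',(Rc.T@(p-o['tool_pos'])).round(4),R.from_matrix(Rc.T@Rt).as_rotvec().round(4))
E
python3 - <<'E'
from h import *
p,Rt=goto(75,.042,.035,.09);print(p,np.linalg.det(Rt));rel(p,Rt)
E
```

```text
[0.48514491 0.16527766 0.18085444] 1.0000000000000002
rel [ 0.512  -0.6036  0.0506] [-0.2621 -0.0201 -2.4725]
```

Units first: shifts go in units of 25 mm and turns go in units of 0.2 rad. So -0.604 m is -24.16, 0.512 m is 20.48, -2.472 rad is -12.36.

```bash
G="0"; python3 jog.py '[{"aperture":0, "xyz":[20.48, -24.16, 2], "r":[-1.31, -0.1, -12.36]}, {"aperture":0, "xyz":[20.48, -24.16, 2], "r":[-1.31, -0.1, -12.36]}, {"aperture":0, "xyz":[20.48, -24.16, 2], "r":[-1.31, -0.1, -12.36]}, {"aperture":0, "xyz":[20.48, -24.16, 2], "r":[-1.31, -0.1, -12.36]}, {"aperture":0, "xyz":[20.48, -24.16, 2], "r":[-1.31, -0.1, -12.36]}, {"aperture":0, "xyz":[20.48, -24.16, 2], "r":[-1.31, -0.1, -12.36]}, {"aperture":0, "xyz":[20.48, -24.16, 2], "r":[-1.31, -0.1, -12.36]}, {"aperture":0, "xyz":[20.48, -24.16, 2], "r":[-1.31, -0.1, -12.36]}, {"aperture":0, "xyz":[20.48, -24.16, 2], "r":[-1.31, -0.1, -12.36]}, {"aperture":0, "xyz":[20.48, -24.16, 2], "r":[-1.31, -0.1, -12.36]}, {"aperture":0, "xyz":[20.48, -24.16, 2], "r":[-1.31, -0.1, -12.36]}, {"aperture":0, "xyz":[20.48, -24.16, 2], "r":[-1.31, -0.1, -12.36]}, {"aperture":0, "xyz":[20.48, -24.16, 2], "r":[-1.31, -0.1, -12.36]}, {"aperture":0, "xyz":[20.48, -24.16, 2], "r":[-1.31, -0.1, -12.36]}, {"aperture":0, "xyz":[20.48, -24.16, 2], "r":[-1.31, -0.1, -12.36]}, {"aperture":0, "xyz":[20.48, -24.16, 2], "r":[-1.31, -0.1, -12.36]}, {"aperture":0, "xyz":[20.48, -24.16, 2], "r":[-1.31, -0.1, -12.36]}, {"aperture":0, "xyz":[20.48, -24.16, 2], "r":[-1.31, -0.1, -12.36]}, {"aperture":0, "xyz":[20.48, -24.16, 2], "r":[-1.31, -0.1, -12.36]}, {"aperture":0, "xyz":[20.48, -24.16, 2], "r":[-1.31, -0.1, -12.36]}]' 20
python3 -c "
from h import *
rel(*goto(75,.042,.035,.09));print(ctrl.get_obs()['q'])"
```

```text
t: 1.77
tool_pos: [0.4851, 0.1705, 0.1798]
tool_rot: [0.408, 2.916, 0.035]
contact_force: [-0.5, 0.1, -0.2]
opening: 0.0001
grip_force: 0.0
rel [-0.0016 -0.005  -0.001 ] [ 0.0012 -0.0022  0.0119]
[ 0.21862289 -0.31043036  2.03878682 -0.04942437  1.2208446  -1.06186836]
```

Converted, 0.073 m is 2.92, 0.06 m is 2.4.

```bash
python3 jog.py '[{"aperture":0, "xyz":[0, 0, 1.48]}, {"aperture":0, "xyz":[0, 0, 2.4]}, {"aperture":0, "xyz":[0, 0, 2.92]}, {"aperture":0, "xyz":[0, 0, 2.92]}, {"aperture":0, "xyz":[0, 0, 2.92]}, {"aperture":0, "xyz":[0, 0, 2.92]}]'
python3 - <<'E'
from h import *
rel(*goto(75,.042,.035,.017))
t=ctrl.get_image('top');s=ctrl.get_image('side')
c=np.zeros((525,800,3),np.uint8);c[:425,:370]=cv2.resize(t[165:250,188:262],None,fx=5,fy=5,interpolation=2);c[:525,372:797]=cv2.resize(s[150:255,230:315],None,fx=5,fy=5,interpolation=2)
cv2.imwrite("pics/z2.png",c[:,:,::-1])
E
```

```text
t: 2.27
tool_pos: [0.5002, 0.1645, 0.1108]
tool_rot: [0.426, 2.91, 0.033]
contact_force: [-0.7, 0.6, 1.5]
opening: -0.0002
grip_force: 0.0
rel [0.0009 0.0001 0.0014] [-0.0009  0.0022 -0.0003]
```

View pics/z2.png

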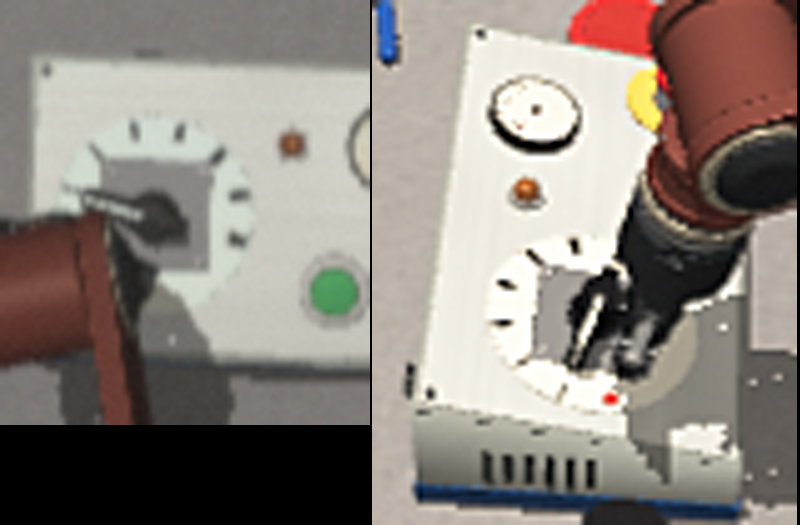

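The fingertips (side crop, about 625,360) stand just behind the lever (580,350), clear of it. I move in gently along -x.

```bash
for i in 1; do python3 jog.py '[{"aperture":0, "xyz":[-0.2, 0, 0]}, {"aperture":0, "xyz":[-0.4, 0, 0]}, {"aperture":0, "xyz":[-0.48, 0, 0]}, {"aperture":0, "xyz":[-0.48, 0, 0]}, {"aperture":0, "xyz":[-0.48, 0, 0]}]'; done; python3 jog.py '[{"aperture":0, "xyz":[-0.08, 0, 0]}, {"aperture":0, "xyz":[-0.08, 0, 0]}, {"aperture":0, "xyz":[-0.08, 0, 0]}]'; python3 jog.py '[{"aperture":0, "xyz":[-0.08, 0, 0]}, {"aperture":0, "xyz":[-0.08, 0, 0]}, {"aperture":0, "xyz":[-0.08, 0, 0]}]'
```

```text
t: 2.78
tool_pos: [0.5112, 0.1609, 0.1123]
tool_rot: [0.426, 2.911, 0.032]
contact_force: [0.4, 0.3, -0.1]
opening: 0.0
grip_force: 0.0
t: 3.03
tool_pos: [0.5128, 0.1604, 0.1124]
tool_rot: [0.426, 2.911, 0.032]
contact_force: [0.2, -0.3, 0.7]
opening: -0.0003
grip_force: 0.0
t: 3.28
tool_pos: [0.5148, 0.1599, 0.1129]
tool_rot: [0.426, 2.911, 0.032]
contact_force: [-1.0, -0.0, -0.2]
opening: -0.0
grip_force: 0.0
```

```bash
for i in 1 2; do python3 jog.py '[{"aperture":0, "xyz":[-0.08, 0, 0]}, {"aperture":0, "xyz":[-0.08, 0, 0]}, {"aperture":0, "xyz":[-0.08, 0, 0]}]'|grep -E "pos|force"; done; python3 -c "
from h import *
rel(*goto(75,.042,.015,.017))"
```

```text
tool_pos: [0.516, 0.1595, 0.1129]
contact_force: [-3.7, 1.9, 0.4]
grip_force: 1.5
tool_pos: [0.5171, 0.1594, 0.113]
contact_force: [-7.0, 4.1, 3.4]
grip_force: 3.4
rel [-0.0014  0.0002  0.0002] [-0.0015 -0.003  -0.0003]
```

Contact comes at t of about 17.5 mm with a 7–8 N push, well below 25 N. I now turn about the axis, about 0.31 rad past the first hump, and check the click.

Converted, -0.0086 m is -0.344, -0.0043 m is -0.172, 0.2 rad is 1.

```bash
python3 jog.py '[{"aperture":0, "xyz":[-0.172, 0.052, 0], "r":[0, 0, 0.5]}, {"aperture":0, "xyz":[-0.172, 0.052, 0], "r":[0, 0, 0.5]}, {"aperture":0, "xyz":[-0.344, 0.084, 0], "r":[0, 0, 1]}, {"aperture":0, "xyz":[-0.344, 0.084, 0], "r":[0, 0, 1]}]'|grep -E "t:|pos|force"; python3 - <<'E'
from h import *
t=ctrl.get_image('top');s=ctrl.get_image('side')
c=np.zeros((525,800,3),np.uint8);c[:425,:370]=cv2.resize(t[165:250,188:262],None,fx=5,fy=5,interpolation=2);c[:525,372:797]=cv2.resize(s[150:255,230:315],None,fx=5,fy=5,interpolation=2)
cv2.imwrite("pics/z3.png",c[:,:,::-1])
E
```

```text
t: 4.12
tool_pos: [0.5275, 0.1583, 0.1154]
tool_rot: [0.715, 2.856, 0.061]
contact_force: [1.1, 0.4, -0.5]
grip_force: 0.2
```

View pics/z3.png

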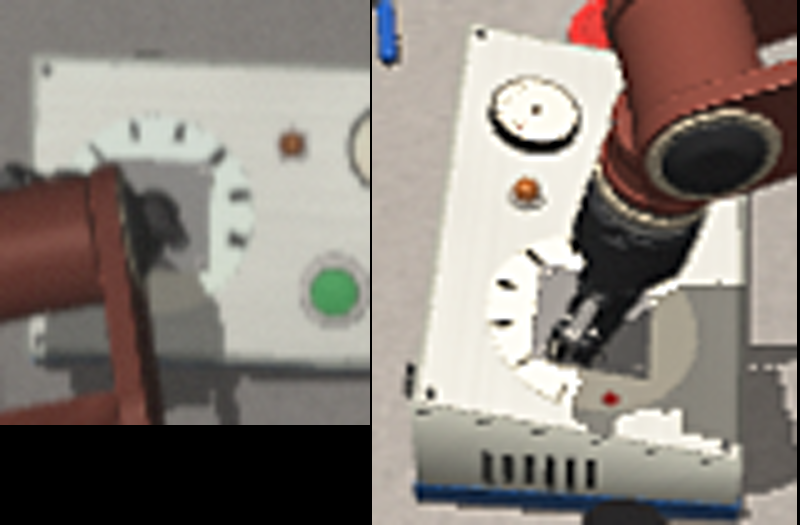

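The force dropped to zero, so the lever has left the finger and run on to step 2. Next click.

Converted, -0.0113 m is -0.452, 0.0024 m is 0.096, 0.26 rad is 1.3.

```bash
python3 jog.py '[{"aperture":0, "xyz":[-0.172, 0.052, 0], "r":[0, 0, 0.5]}, {"aperture":0, "xyz":[-0.344, 0.084, 0], "r":[0, 0, 1]}, {"aperture":0, "xyz":[-0.452, 0.096, 0], "r":[0, 0, 1.3]}, {"aperture":0, "xyz":[-0.452, 0.096, 0], "r":[0, 0, 1.3]}, {"aperture":0, "xyz":[-0.452, 0.096, 0], "r":[0, 0, 1.3]}]'|grep -E "t:|pos|force"; python3 jog.py '[{"aperture":0, "xyz":[-0.172, 0.052, 0], "r":[0, 0, 0.5]}, {"aperture":0, "xyz":[-0.172, 0.052, 0], "r":[0, 0, 0.5]}]'|grep -E "force";  python3 jog.py '[{"aperture":0, "xyz":[-0.172, 0.052, 0], "r":[0, 0, 0.5]}, {"aperture":0, "xyz":[-0.172, 0.052, 0], "r":[0, 0, 0.5]}]'|grep -E "force"; python3 jog.py '[{"aperture":0, "xyz":[-0.172, 0.052, 0], "r":[0, 0, 0.5]}, {"aperture":0, "xyz":[-0.172, 0.052, 0], "r":[0, 0, 0.5]}]'|grep -E "t:|pos|force"
python3 - <<'E'
from h import *
rel(*goto(75-np.degrees(.76),.042,.015,.017))
t=ctrl.get_image('top');s=ctrl.get_image('side')
c=np.zeros((525,800,3),np.uint8);c[:425,:370]=cv2.resize(t[165:250,188:262],None,fx=5,fy=5,interpolation=2);c[:525,372:797]=cv2.resize(s[150:255,230:315],None,fx=5,fy=5,interpolation=2)
cv2.imwrite("pics/z4.png",c[:,:,::-1])
E
```

```text
t: 4.63
tool_pos: [0.5378, 0.1553, 0.1177]
tool_rot: [1.077, 2.748, 0.099]
contact_force: [-2.8, 2.2, 1.4]
grip_force: 1.9
contact_force: [-4.5, 2.7, 1.3]
grip_force: 2.5
contact_force: [-1.7, 0.7, 0.1]
grip_force: 0.9
t: 5.13
tool_pos: [0.5499, 0.1475, 0.1204]
tool_rot: [1.481, 2.562, 0.14]
contact_force: [0.3, -0.0, -0.6]
grip_force: 0.0
rel [ 0.0014 -0.0003  0.0008] [0.0008 0.0038 0.0018]
```

View pics/z4.png

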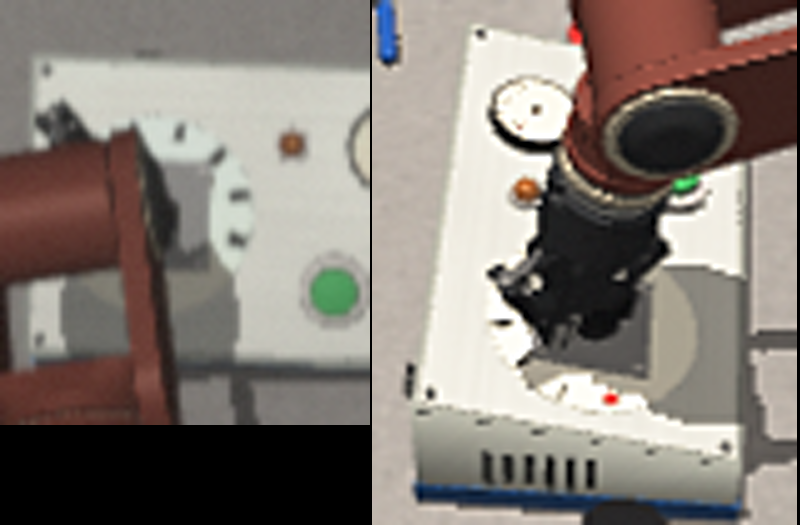

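The lever is hidden behind the gripper here. The force rose to 5.3 N and then fell to 0, and finger contact is now at about 28 deg, past the 30 deg hump. The lever is on step 3. Click 3:

Converted, -0.0113 m is -0.452, -0.0086 m is -0.344, 0.26 rad is 1.3.

```bash
python3 jog.py '[{"aperture":0, "xyz":[-0.172, 0.052, 0], "r":[0, 0, 0.5]}, {"aperture":0, "xyz":[-0.344, 0.084, 0], "r":[0, 0, 1]}, {"aperture":0, "xyz":[-0.452, 0.096, 0], "r":[0, 0, 1.3]}, {"aperture":0, "xyz":[-0.452, 0.096, 0], "r":[0, 0, 1.3]}]'|grep -E "t:|force"; python3 jog.py '[{"aperture":0, "xyz":[-0.172, 0.052, 0], "r":[0, 0, 0.5]}, {"aperture":0, "xyz":[-0.172, 0.052, 0], "r":[0, 0, 0.5]}]'|grep -E "force";  python3 jog.py '[{"aperture":0, "xyz":[-0.172, 0.052, 0], "r":[0, 0, 0.5]}, {"aperture":0, "xyz":[-0.172, 0.052, 0], "r":[0, 0, 0.5]}]'|grep -E "force"; python3 jog.py '[{"aperture":0, "xyz":[-0.104, 0.036, 0], "r":[0, 0, 0.3]}, {"aperture":0, "xyz":[-0.104, 0.036, 0], "r":[0, 0, 0.3]}, {"aperture":0, "xyz":[-0.104, 0.036, 0], "r":[0, 0, 0.3]}]'|grep -E "t:|pos|force"
python3 - <<'E'
from h import *
rel(*goto(75-np.degrees(1.28),.042,.015,.017))
t=ctrl.get_image('top');s=ctrl.get_image('side')
c=np.zeros((525,800,3),np.uint8);c[:425,:370]=cv2.resize(t[165:250,188:262],None,fx=5,fy=5,interpolation=2);c[:525,372:797]=cv2.resize(s[150:255,230:315],None,fx=5,fy=5,interpolation=2)
cv2.imwrite("pics/z5.png",c[:,:,::-1])
E
```

```text
t: 5.57
tool_rot: [1.812, 2.36, 0.176]
contact_force: [-2.3, 5.4, 0.7]
grip_force: 3.0
contact_force: [-0.9, 3.7, 0.3]
grip_force: 2.0
contact_force: [-0.9, 0.0, -0.0]
grip_force: 0.4
t: 6.15
tool_pos: [0.5621, 0.1287, 0.1227]
tool_rot: [2.107, 2.117, 0.204]
contact_force: [0.3, -0.4, -0.1]
grip_force: 0.0
rel [ 0.001  -0.0003  0.0006] [0.0009 0.0026 0.0041]
```

View pics/z5.png

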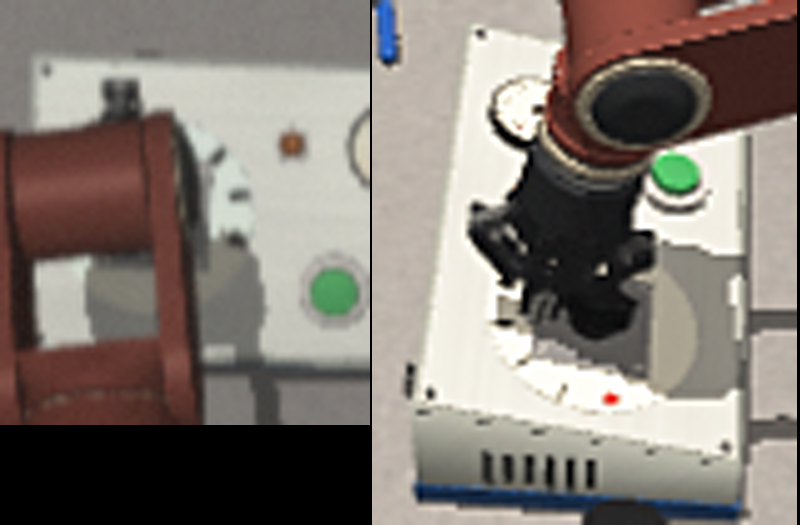

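The gripper still hides the lever. The force peaked at about 6 N and then fell to 0, so the lever is on step 4. Console edges and marks are at the same pixels as before. Click 4:

Converted, -0.0113 m is -0.452, -0.0086 m is -0.344, 0.26 rad is 1.3.

```bash
python3 jog.py '[{"aperture":0, "xyz":[-0.172, 0.052, 0], "r":[0, 0, 0.5]}, {"aperture":0, "xyz":[-0.344, 0.084, 0], "r":[0, 0, 1]}, {"aperture":0, "xyz":[-0.452, 0.096, 0], "r":[0, 0, 1.3]}, {"aperture":0, "xyz":[-0.452, 0.096, 0], "r":[0, 0, 1.3]}]'|grep -E "t:|force"; python3 jog.py '[{"aperture":0, "xyz":[-0.172, 0.052, 0], "r":[0, 0, 0.5]}, {"aperture":0, "xyz":[-0.172, 0.052, 0], "r":[0, 0, 0.5]}]'|grep -E "force";  python3 jog.py '[{"aperture":0, "xyz":[-0.172, 0.052, 0], "r":[0, 0, 0.5]}, {"aperture":0, "xyz":[-0.172, 0.052, 0], "r":[0, 0, 0.5]}]'|grep -E "force"; python3 jog.py '[{"aperture":0, "xyz":[-0.104, 0.036, 0], "r":[0, 0, 0.3]}, {"aperture":0, "xyz":[-0.104, 0.036, 0], "r":[0, 0, 0.3]}, {"aperture":0, "xyz":[-0.104, 0.036, 0], "r":[0, 0, 0.3]}]'|grep -E "t:|pos|force"
python3 - <<'E'
from h import *
rel(*goto(75-np.degrees(1.8),.042,.015,.017))
E
```

```text
t: 6.58
tool_rot: [2.384, 1.832, 0.237]
contact_force: [0.6, 6.1, -1.7]
grip_force: 2.8
contact_force: [1.0, 4.2, 0.3]
grip_force: 2.0
contact_force: [-0.1, 1.6, 0.3]
grip_force: 0.4
t: 7.17
tool_pos: [0.5638, 0.1058, 0.1232]
tool_rot: [2.612, 1.522, 0.256]
contact_force: [-0.1, -0.4, -0.2]
grip_force: 0.0
rel [ 0.0009 -0.0007  0.0006] [0.0015 0.0021 0.0037]
```

Converted, -0.07 m is -2.8, -0.04 m is -1.6.

```bash
python3 jog.py '[{"aperture":0, "xyz":[0.48, 0, 0]}, {"aperture":0, "xyz":[0.48, 0, 0]}, {"aperture":0, "xyz":[0.48, 0, -1.6]}, {"aperture":0, "xyz":[0.48, 0, -2.8]}, {"aperture":0, "xyz":[0.48, 0, -2.8]}, {"aperture":0, "xyz":[0.48, 0, -2.8]}, {"aperture":0, "xyz":[0.48, 0, -2.8]}]'|grep -E "t:|pos|force"
python3 - <<'E'
from h import *
d=np.load('pose.npz');_,Rt=goto(75-np.degrees(1.8),.042,.015,.017)
rel(d['mid']+d['Rp']@[-.055,-.05,.062],Rt)
E
```

```text
t: 7.75
tool_pos: [0.5557, 0.1172, 0.1928]
tool_rot: [2.615, 1.519, 0.257]
contact_force: [-0.6, -0.1, -0.3]
grip_force: 0.0
rel [-0.1697 -0.0238  0.0256] [0.0012 0.0014 0.001 ]
```

Converted, -0.17 m is -6.8, -0.15 m is -6.

```bash
python3 jog.py '[{"aperture":0, "xyz":[-1.6, -0.24, 0]}, {"aperture":0, "xyz":[-3.2, -0.48, 0]}, {"aperture":0, "xyz":[-4.8, -0.72, 0.4]}, {"aperture":0, "xyz":[-6, -0.88, 0.8]}, {"aperture":0, "xyz":[-6.8, -0.96, 1.04]}, {"aperture":0, "xyz":[-6.8, -0.96, 1.04]}, {"aperture":0, "xyz":[-6.8, -0.96, 1.04]}, {"aperture":0, "xyz":[-6.8, -0.96, 1.04]}]'|grep -E "t:|pos|force"
python3 - <<'E'
from h import *
d=np.load('pose.npz');_,Rt=goto(75-np.degrees(1.8),.042,.015,.017)
rel(d['mid']+d['Rp']@[-.055,-.05,.022],Rt)
t=ctrl.get_image('top');s=ctrl.get_image('side')
c=np.zeros((525,800,3),np.uint8);c[:425,:370]=cv2.resize(t[165:250,188:262],None,fx=5,fy=5,interpolation=2);c[:525,372:797]=cv2.resize(s[150:255,230:315],None,fx=5,fy=5,interpolation=2)
cv2.imwrite("pics/z6.png",c[:,:,::-1])
E
```

```text
t: 8.42
tool_pos: [0.4578, -0.0186, 0.1471]
tool_rot: [2.616, 1.518, 0.257]
contact_force: [0.2, 0.7, 0.6]
grip_force: 0.0
rel [0.0001 0.0003 0.0393] [ 0.0004  0.0012 -0.0001]
```

View pics/z6.png

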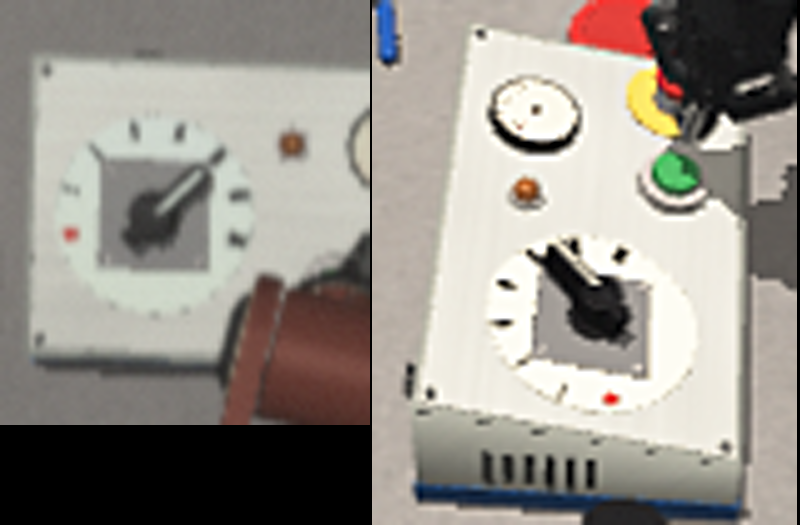

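The lever now points at (217,157), the step 5 mark, and the console has not moved. I press the button along the normal in small steps.

```bash
python3 jog.py '[{"aperture":0, "xyz":[0, 0, 0.8]}, {"aperture":0, "xyz":[0, 0, 1.36]}, {"aperture":0, "xyz":[0, 0, 1.44]}, {"aperture":0, "xyz":[0, 0, 1.44]}, {"aperture":0, "xyz":[0, 0, 1.44]}]'|grep -E "pos|force"; for i in 1 2 3; do python3 jog.py '[{"aperture":0, "xyz":[0, 0, 0.08]}, {"aperture":0, "xyz":[0, 0, 0.08]}, {"aperture":0, "xyz":[0, 0, 0.08]}]'|grep -E "t:|pos|contact"; done
```

```text
tool_pos: [0.4654, -0.0188, 0.113]
contact_force: [-0.2, -1.1, -0.3]
grip_force: 0.0
t: 9.18
tool_pos: [0.4657, -0.0193, 0.111]
tool_rot: [2.615, 1.517, 0.259]
contact_force: [0.5, 0.3, -0.8]
t: 9.43
tool_pos: [0.466, -0.0194, 0.1088]
tool_rot: [2.615, 1.517, 0.258]
contact_force: [1.0, 1.3, 1.0]
t: 9.68
tool_pos: [0.4664, -0.0194, 0.1068]
tool_rot: [2.615, 1.517, 0.258]
contact_force: [0.2, -0.3, 2.2]
```

```bash
for i in 1 2 3; do python3 jog.py '[{"aperture":0, "xyz":[0, 0, 0.08]}, {"aperture":0, "xyz":[0, 0, 0.08]}, {"aperture":0, "xyz":[0, 0, 0.08]}]'|grep -E "t:|pos|contact"; done
```

```text
t: 9.93
tool_pos: [0.4668, -0.0194, 0.1048]
tool_rot: [2.615, 1.517, 0.258]
contact_force: [0.6, -0.5, 3.7]
t: 10.18
tool_pos: [0.4672, -0.0194, 0.1031]
tool_rot: [2.615, 1.517, 0.258]
contact_force: [-2.5, -0.5, 6.1]
t: 10.43
tool_pos: [0.4674, -0.0194, 0.1029]
tool_rot: [2.616, 1.518, 0.256]
contact_force: [-11.6, 1.3, 19.4]
```

Bottomed out: about 6 mm of travel, with the force then rising sharply to 22 N. I retract.

Converted, -0.1 m is -4, -0.06 m is -2.4.

```bash
python3 jog.py '[{"aperture":0, "xyz":[0, 0, -1.2]}, {"aperture":0, "xyz":[0, 0, -2.4]}, {"aperture":0, "xyz":[0, 0, -4]}, {"aperture":0, "xyz":[0, 0, -4]}, {"aperture":0, "xyz":[0, 0, -4]}, {"aperture":0, "xyz":[0, 0, -4]}, {"aperture":0, "xyz":[0, 0, -4]}]'|grep -E "t:|pos|contact"
python3 - <<'E'
from h import *
t=ctrl.get_image('top');s=ctrl.get_image('side')
c=np.zeros((525,800,3),np.uint8);c[:425,:370]=cv2.resize(t[165:250,188:262],None,fx=5,fy=5,interpolation=2);c[:525,372:797]=cv2.resize(s[150:255,230:315],None,fx=5,fy=5,interpolation=2)
cv2.imwrite("pics/z7.png",c[:,:,::-1])
E
```

```text
t: 11.02
tool_pos: [0.4462, -0.0183, 0.1961]
tool_rot: [2.618, 1.519, 0.253]
contact_force: [-0.3, -0.0, 0.0]
```

View pics/z7.png

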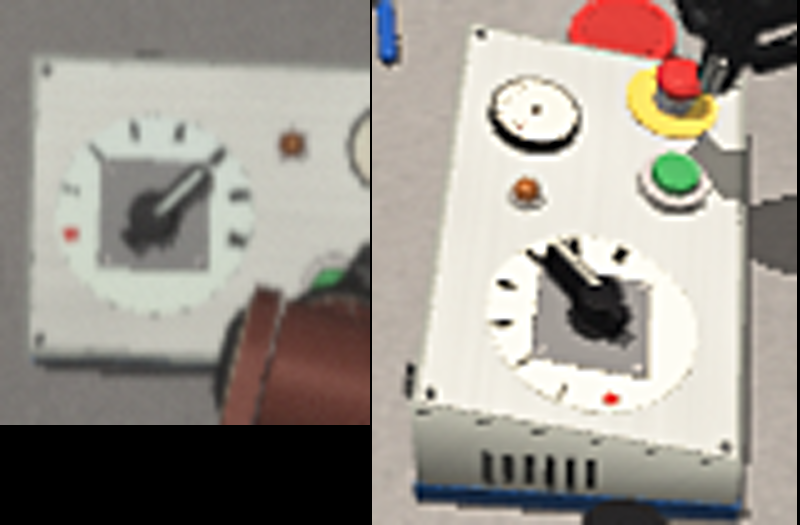

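The lever is on step 5 (217,157), the green button is back up at (677,172), the console has not moved and the robot is clear.

```bash
python3 -c "
from station import ctrl
print(ctrl.finish_job())"
```

```text
the job is handed in; nothing more can be done
None
```

The selector was pushed four clicks from step 1 to step 5, then the green start button was pressed right down and came back up; the console did not visibly move and the job is handed in, though the hand-in returned no verdict.

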